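# Reverse the burnisher in its bench holder

### The arm

A 6-joint arm with a two-finger parallel gripper is mounted at the origin on a cart in front of the work surface, level with it; the furniture and walls round the work are solid. World frame = base frame: x ahead of the robot, y to its left, z up, the work surface at z = 0. Lengths are in m, angles in rad, forces in N, time in s.
With the tool pointing down it reaches from about 0.275 to 0.975 m from the base axis. Payload 8.4 kg.
Tool frame: the origin (TCP) lies at the very end of the fingers, on their centre line; the grasp point (between the pads) lies 19 mm behind it; z points along the fingers, y is the line along which they close (so a half turn about z gives the same grasp; the last joint's range is limited). The gripper opens to 92 mm and grips with 3 to 60 N. Pads are 20 mm wide; open, the fingers measure 128 mm over their backs; the gripper's body (75 mm by 189 mm) begins 69 mm behind the grasp point.
Start: joints at [1.186, 0.353, 1.633, -0, 1.155, -0.002], TCP at [0.233, 0.58, 0.189] pointing down, gripper open.
Joint ranges: [-2.63, 2.63], [-0.92, 2.1], [0.06, 2.66], [-1.3, 4.44], [0, 2.69], [-3.02, 3.02]. Speed limits (rad/s): [2.22, 2.22, 2.79, 3.14, 3.14, 3.14].

### API

Orientations are given as a rotation vector (axis times angle).
In Python, from station import env, telemetry, snapshot, close_job, finder gives the robot as it stands. The module is installed in compiled form; this text tells all that it offers. Calls block until the motion is done:
- env.movep(position, orientation): joint-space move of the TCP to a pose.
- env.servo_line(position, vel=0.15, frame=None): straight line of the TCP; frame=None keeps the orientation; vel is the mean speed in m/s.
- env.goto_joints(angles): joint-space move.
- env.command_gripper(opening, force=None): finger opening in m; force is the grip in N (None keeps the last); returns when the fingers have stopped.
- env.sleep(seconds).
- env.ik(position, orientation): joint angles nearest the present ones, or None.
- telemetry.read_state(): the state.
- snapshot(name): name is "scene" or "top"; returns a dict with "color" (400x640x3 uint8, red, green, blue), "z_map" (400x640 float32, m along the optical axis (not along the pixel's ray), 0 where there is no reading), "fx", "fy", "cx", "cy" (pixels), "R" (3x3) and "t" (3): a world point X has camera coordinates R X + t. Camera axes: x right, y down, z forward; pixel columns grow to the right and rows downward; lengths in m; the calibration is good to about 2 mm. A picture is of the moment at which its call begins.
A pose or a line that the arm cannot do raises env.IKError and nothing moves.
- close_job(): hands the job in; it is judged then, once.
Trained networks look in the newest picture that a camera, given by its name, has taken for a name from the list of things; names that differ only in an ending like _2 or _b are one class to them, and where a whole thing is asked for, a point or a joint stands for the part that bears it (a point fixed in the world has none). Each returns a list of dicts, best first, with "p" (0 to 1); they miss things now and then, are a little off and sometimes report something else, mostly with a low value. They report only what shows in the picture. A call takes as long as a camera call.
- finder.trace(camera, label): "region" (400x640 bool, what is visible of it).
- finder.mark_of(camera, label): "point" ([x, y, z] in m, in the coordinates of the camera as it stood for that picture, good to about 4 mm: a listed point, or the origin of a listed thing).
The state is a dict: "time_s": time; "joint_positions": joint angles; "joint_velocities": joint speeds; "tau": joint torques, N m; "position": TCP position; "ee_rot": TCP orientation; "wrist_force": force on the tool from outside, world axes, zero at the start; "ft_torque": the same for the moment, N m; "width": finger opening in m; "grip_force": force on a finger pad.
Only numpy, scipy, OpenCV 4.12 (cv2) and the standard library are available. Lean on these libraries where they do the work, as an engineer would, in place of code of your own. Each camera call takes 0.05 s, during which the arm holds its last target. There are 200 camera calls.

### The job

The double-ended burnisher with the teal sleeve has its worn black end pointing out of the open front of its bench holder. Lift it out, turn it end for end and seat it back in the same holder, its sleeve between the two V rests and its shanks fully down in both, so that the unused brass end points out of the front. Leave the orange-sleeved burnisher in the other holder undisturbed.

Things in the scene. Friction and masses are not known exactly. Their poses are not given: they have to be found in the camera images.
- teal_tool_center (a point): middle of the loose teal-sleeved burnisher, 160 mm long, lying level: sleeve (grip here) 20 mm diameter, 44 mm long; steel shanks 10 mm diameter; shiny brass end with 18 mm ball, worn black flat end 15 mm wide. Point on the axis at mid-sleeve, 50 mm above the bench when seated; x axis towards the brass end. At the start black end out, within 4 mm of the holder's middle.
- teal_tool_brass_tip (a point): outermost point of the teal burnisher's brass end, on the axis, 80 mm from the sleeve's middle. At the start it lies in the box behind the holder's rear rest (open-topped, 54 mm wide inside, walls 55 mm high, back 98 mm behind the holder's middle).
- teal_holder: grey open-topped holder of the teal tool, fixed; plate 152 x 76 x 10 mm. Origin on its underside below the middle between the two V rests; z up; x along the seated tool, -x the open front (an end juts out 34 mm). V rests: 14 mm thick at x = +-39 mm, 64 mm clear between, mouth 48 mm, tops 67 mm high; seated axis 50 mm above origin, sleeve has 10 mm play each way. Its twin may have swapped places.
- orange_tool_center (a point): middle of the sleeve of the orange-sleeved burnisher, same in shape, already brass end out in the twin holder; to be left alone

How it is judged:
At the end, for the whole second after the job is handed in: The teal burnisher lies in its holder, brass tip over 65 mm in front of the holder's middle, sleeve centre within 12.5 mm along and 10 mm across, axis within 10 degrees and 46 to 53 mm above the holder's underside (down on both V rests); the orange one is within 10 mm of its start (x of teal_tool_center in the frame of teal_holder between -0.0125 and 0.0125 m and y of teal_tool_center in the frame of teal_holder between -0.01 and 0.01 m and z of teal_tool_center in the frame of teal_holder between 0.046 and 0.053 m and x of teal_tool_brass_tip in the frame of teal_holder below -0.065 m and angle between the x axis of teal_tool_center and the x axis of teal_holder, either way round below 0.17 rad and distance of orange_tool_center from where it was at the start of the episode below 0.01 m); the robot touches nothing.
It fails at once if the orange burnisher is moved by more than 10 mm (distance of orange_tool_center from where it was at the start of the episode above 0.01 m).
It also fails if it takes over 35 s, if anything falls off the work surface, if the arm or the gripper's body presses on something with over 40 N, if the wrist force passes 120 N, or if a joint passes its speed limit or range.

## Working session

There is one attempt and no reset: what is moved stays moved. The work goes in short steps, each a Python script; the robot and the scene stay as the last script left them, time stands still between calls to the robot, and variables do not carry over. Pictures are saved under pics/ and viewed, at most 10 in all, crops included, and the job is handed in when it is done.

```bash
mkdir -p pics
cat > h.py <<'E'
import numpy as np, cv2
from station import env, telemetry, snapshot, close_job, finder
def w(s,p): return s["R"].T@(np.asarray(p)-s["t"])
def cloud(s,m):
    v,u=np.nonzero(m&(s["z_map"]>0)); z=s["z_map"][v,u]
    P=np.c_[(u-s["cx"])/s["fx"]*z,(v-s["cy"])/s["fy"]*z,z]
    return (P-s["t"])@s["R"]
E
python3 - <<'E'
from h import *
np.set_printoptions(precision=4,suppress=True)
out=[]
for c in("scene","top"):
    s=snapshot(c); out.append(s["color"][:,:,::-1])
    print(c,"cam at",-s["R"].T@s["t"])
    for l in("teal_tool_center","teal_tool_brass_tip","teal_holder","orange_tool_center"):
        for d in finder.mark_of(c,l)[:3]: print(l,round(d["p"],2),w(s,d["point"]))
    for d in finder.trace(c,"teal_tool_center")[:2]:
        P=cloud(s,d["region"]); print("trace",round(d["p"],2),len(P),P.mean(0),P.min(0),P.max(0))
    cv2.imwrite(f"pics/{c}0.png",out[-1])
print(telemetry.read_state())
E
```

```text
scene cam at [0.184  0.4243 0.4953]
teal_tool_center 0.59 [ 0.4948 -0.0688  0.0514]
teal_tool_brass_tip 0.8 [ 0.5286 -0.1479  0.0501]
teal_holder 0.82 [ 0.491  -0.0663 -0.0021]
orange_tool_center 0.81 [ 0.4812 -0.3398  0.0526]
trace 0.84 601 [ 0.4891 -0.0564  0.0542] [ 0.459  -0.1546  0.0159] [0.5418 0.0082 0.0616]
top cam at [ 0.4714 -0.2254  1.0642]
teal_tool_center 0.65 [ 0.4937 -0.0675  0.0486]
teal_tool_brass_tip 0.89 [ 0.5236 -0.1452  0.0473]
teal_holder 0.64 [ 0.4964 -0.0688  0.0051]
orange_tool_center 0.84 [ 0.4833 -0.3408  0.0461]
trace 0.75 465 [ 0.4943 -0.0715  0.0561] [ 0.4625 -0.1421  0.0074] [0.5254 0.0022 0.0659]
{'time_s': 0.6, 'joint_positions': array([ 1.1856,  0.353 ,  1.6334, -0.    ,  1.1552, -0.0024]), 'joint_velocities': array([-0.0006,  0.0001, -0.0003,  0.0003, -0.0011, -0.0008]), 'tau': array([ -0.0014, -59.3459, -33.4453,   0.0697,   0.0161,  -0.    ]), 'position': array([0.2335, 0.5797, 0.1886]), 'ee_rot': array([ 0.5976,  3.0842, -0.    ]), 'wrist_force': array([-0.286 ,  1.3255,  0.2497]), 'ft_torque': array([ 0.0281,  0.0522, -0.0081]), 'grip_force': 0.0, 'width': 0.09166652188624545}
```

View pics/top0.png

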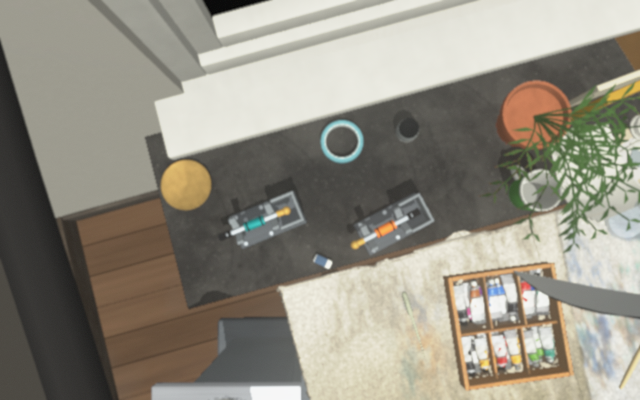

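View pics/scene0.png

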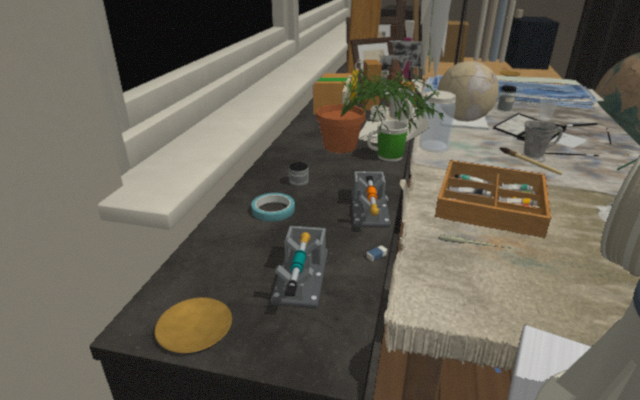

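The scene shows the teal tool at about px (299,262), black end towards the camera at (291,288) and brass at (305,238). In the top view its sleeve is at (255,224), and the orange tool is well away at (387,229). The window sill is on the +x side, so I'll check its clearance and fit the tool axis.

Run:
```python
from h import *
np.set_printoptions(precision=4,suppress=True)
for c in("top","scene"):
    s=snapshot(c); hsv=cv2.cvtColor(s["color"],cv2.COLOR_RGB2HSV)
    box=np.zeros((400,640),bool)
    if c=="top": box[190:260,210:310]=1
    else: box[220:310,265:335]=1
    teal=box&(hsv[...,0]>75)&(hsv[...,0]<100)&(hsv[...,1]>110)
    br=box&(hsv[...,0]>12)&(hsv[...,0]<32)&(hsv[...,1]>110)
    T,B=cloud(s,teal),cloud(s,br)
    print(c,len(T),np.median(T,0),len(B),np.median(B,0))
    d=np.median(B,0)-np.median(T,0); print("az",np.arctan2(d[1],d[0]))
    t=finder.trace(c,"teal_holder")
    if t:
        P=cloud(s,t[0]["region"]); P=P[(P[:,2]>.0)&(P[:,2]<.08)]
        r=cv2.minAreaRect((P[:,:2]*1000).astype(np.float32)); print("holder rect",round(t[0]["p"],2),r)
        H=P[P[:,2]>.045]; 
    if c=="top":
        A=cloud(s,np.ones((400,640),bool))
        N=A[(np.hypot(A[:,0]-.494,A[:,1]+.068)<.25)&(A[:,2]>.09)]
        print("tall near",len(N)); 
        if len(N):
            dd=np.hypot(N[:,0]-.494,N[:,1]+.068); i=dd.argsort()[:3]; print(N[i],dd[i],N[:,2].max())
u=(np.array([.494,-.068]))
for az in(.37,.37-np.pi,.37+np.pi):
    from scipy.spatial.transform import Rotation as R
    y=np.array([np.cos(az),np.sin(az),0]);z=np.array([0,0,-1.]);x=np.cross(y,z)
    print(az,[env.ik([*u,h],R.from_matrix(np.c_[x,y,z]).as_rotvec()) for h in(.031,.15)])
```

```text
top 163 [ 0.4946 -0.0695  0.0594] 81 [ 0.5172 -0.1312  0.0564]
az -1.2201816304993365
holder rect 0.94 ((504.3934326171875, -93.43573760986328), (80.92523956298828, 153.11618041992188), 21.431840896606445)
tall near 24204
[[ 0.4993 -0.1783  0.9963]
 [ 0.4988 -0.1787  0.9968]
 [ 0.499  -0.179   0.9973]] [0.1104 0.1108 0.1111] 1.003142887425201
scene 219 [ 0.4922 -0.0659  0.0579] 81 [ 0.5173 -0.1303  0.0553]
az -1.1993787732026686
holder rect 0.9 ((515.421142578125, -114.45591735839844), (86.07954406738281, 261.7408447265625), 25.952150344848633)
0.37 [array([-0.1398,  0.3786,  2.0265, -0.    ,  0.7365, -0.5098]), array([-0.1398,  0.2011,  1.9378, -0.    ,  1.0027, -0.5098])]
-2.771592653589793 [array([-0.1398,  0.3786,  2.0265,  0.    ,  0.7365,  2.6318]), array([-0.1398,  0.2011,  1.9378,  0.    ,  1.0027,  2.6318])]
3.5115926535897932 [array([-0.1398,  0.3786,  2.0265, -0.    ,  0.7365,  2.6318]), array([-0.1398,  0.2011,  1.9378, -0.    ,  1.0027,  2.6318])]
```

```bash
cat >> h.py <<'E'
from scipy.spatial.transform import Rotation as Ro
C=np.array([.494,-.0685]); AZ=.372
def ori(az):
    y=np.array([np.cos(az),np.sin(az),0]);z=np.array([0,0,-1.])
    return Ro.from_matrix(np.c_[np.cross(y,z),y,z]).as_rotvec()
E
python3 - <<'E'
from h import *
np.set_printoptions(precision=3,suppress=True)
for c in("top","scene"):
    s=snapshot(c); A=cloud(s,np.ones((400,640),bool))
    d=np.hypot(A[:,0]-C[0],A[:,1]-C[1])
    N=A[(d<.25)&(A[:,2]>.09)&(A[:,2]<.7)]; d=np.hypot(N[:,0]-C[0],N[:,1]-C[1])
    i=d.argsort(); print(c,len(N)); print(N[i[::max(1,len(i)//10)]])
print(env.ik([*C,.18],ori(AZ)))
E
```

```text
top 7220
[[ 0.639 -0.034  0.174]
 [ 0.647 -0.002  0.181]
 [ 0.67  -0.032  0.178]
 [ 0.673 -0.133  0.183]
 [ 0.686 -0.124  0.182]
 [ 0.678  0.032  0.18 ]
 [ 0.68  -0.182  0.18 ]
 [ 0.717 -0.028  0.184]
 [ 0.716  0.007  0.183]
 [ 0.731 -0.018  0.181]]
scene 6060
[[ 0.641 -0.039  0.173]
 [ 0.627  0.021  0.169]
 [ 0.662 -0.106  0.177]
 [ 0.625  0.06   0.181]
 [ 0.651  0.044  0.18 ]
 [ 0.695 -0.094  0.179]
 [ 0.648  0.078  0.177]
 [ 0.716 -0.061  0.18 ]
 [ 0.67   0.082  0.179]
 [ 0.698  0.059  0.18 ]]
[-0.141  0.165  1.907 -0.     1.069 -0.513]
```

Sill is at least 0.14 m from the holder's middle, which is enough for the swing. I'll approach high, descend and grip.

Run:
```python
from h import *
np.set_printoptions(precision=4,suppress=True)
r=telemetry.read_state
p=r()["position"]
env.servo_line([p[0],p[1],.32],vel=.25)
env.movep([*C,.30],ori(AZ)); print(r()["time_s"],r()["joint_positions"])
env.servo_line([*C,.12],vel=.2)
env.servo_line([*C,.032],vel=.08)
print(r()["wrist_force"],r()["position"])
env.command_gripper(.012,force=30)
s=r(); print(s["time_s"],s["width"],s["grip_force"],s["wrist_force"],s["ft_torque"],s["position"])
s=snapshot("scene"); cv2.imwrite("pics/g1.png",cv2.resize(s["color"][180:330,220:400,::-1],None,fx=3,fy=3))
```

```text
4.0583 [-0.1397  0.0583  1.7555  0.0002  1.3277 -0.5126]
[-0.108  -0.6579  0.0842] [ 0.4945 -0.0686  0.0324]
7.5833 0.011936133568258601 1.318973321467638 [1.5324 1.1944 0.9768] [ 0.1075 -0.1972  0.0182] [ 0.4943 -0.0685  0.0321]
```

View pics/g1.png

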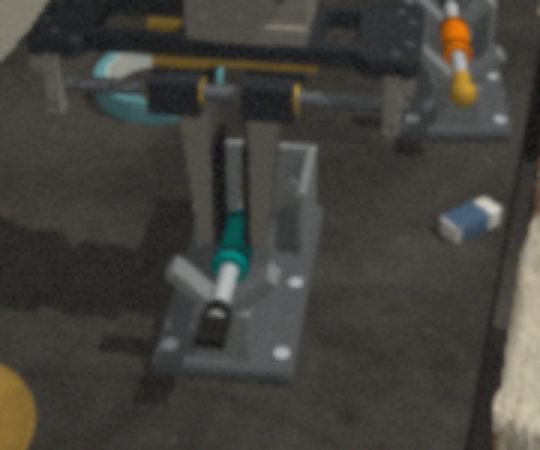

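The fingers stopped at the commanded 12 mm with only 1.3 N on the pads. In the picture they straddle the sleeve, behind a front collar at px (230,262). The sleeve seems thinner or softer there, so I'll command full closure.

Run:
```python
from h import *
np.set_printoptions(precision=4,suppress=True)
r=telemetry.read_state
env.command_gripper(0,force=30)
s=r(); print(s["time_s"],s["width"],s["grip_force"],s["wrist_force"],s["ft_torque"],s["position"])
for c in("scene","top"):
    s=snapshot(c)
    for l in("teal_tool_center","teal_tool_brass_tip"):
        for d in finder.mark_of(c,l)[:2]: print(c,l,round(d["p"],2),w(s,d["point"]))
    if c=="scene": cv2.imwrite("pics/g2.png",cv2.resize(s["color"][220:320,250:350,::-1],None,fx=5,fy=5,interpolation=cv2.INTER_CUBIC))
```

```text
7.9917 0.00039907847294148185 12.23188117146492 [-4.0796  1.891  24.1747] [ 0.2574  0.8113 -0.0155] [ 0.4951 -0.0686  0.0338]
scene teal_tool_center 0.63 [ 0.4969 -0.0678  0.0529]
top teal_tool_center 0.64 [ 0.4962 -0.0681  0.0522]
top teal_tool_brass_tip 0.46 [ 0.5246 -0.1423  0.0448]
```

View pics/g2.png

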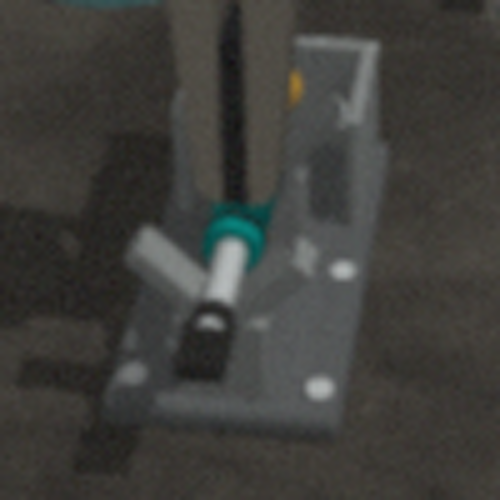

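The fingers met above the sleeve: width is about 0, wrist force is +24 N in z, and the tips show at the sleeve's top at px (240,205). So the real fingertips seem to sit higher than the stated TCP. I'll open, rise clear and measure them in the depth image.

Run:
```python
from h import *
np.set_printoptions(precision=4,suppress=True)
r=telemetry.read_state
env.command_gripper(.04,force=30)
env.servo_line([*C,.11],vel=.25)
st=r(); print(st["time_s"],st["position"],st["ee_rot"],ori(AZ),st["width"],st["wrist_force"])
s=snapshot("scene"); P=cloud(s,np.ones((400,640),bool))
yv=np.array([np.cos(AZ),np.sin(AZ)]); xv=np.array([yv[1],-yv[0]])
a=(P[:,:2]-C)@xv; b=(P[:,:2]-C)@yv
F=(abs(a)<.025)&(abs(b)<.06)&(P[:,2]>.072)&(P[:,2]<.22)
print("n",F.sum(),"z low pct",np.percentile(P[F,2],[0,1,2,5,10]))
for z0 in np.arange(.075,.2,.01):
    k=F&(P[:,2]>=z0)&(P[:,2]<z0+.01)
    if k.sum(): print(round(z0,3),k.sum(),"along",a[k].min(),a[k].max(),"across",b[k].min(),b[k].max())
for l in("teal_tool_center","teal_tool_brass_tip"):
    for d in finder.mark_of("scene",l)[:2]: print(l,round(d["p"],2),w(s,d["point"]))
cv2.imwrite("pics/g3.png",cv2.resize(s["color"][150:320,220:400,::-1],None,fx=3,fy=3,interpolation=cv2.INTER_CUBIC))
```

```text
9.475 [ 0.4945 -0.0686  0.1108] [1.7713 2.5926 0.0013] [1.7723 2.5939 0.    ] 0.03993123336957263 [-0.118   0.0268 -0.34  ]
n 1194 z low pct [0.1361 0.1376 0.1392 0.1426 0.1477]
0.135 91 along -0.012514245798366573 0.004384746114468902 across -0.032155266382094094 0.0337924216327177
0.145 117 along -0.011969383611706465 0.0076620086781511885 across -0.03292487762431602 0.03349545240407258
0.155 125 along -0.012031530150256856 0.007457737008219867 across -0.03378545704496104 0.03438110912319833
0.165 145 along -0.013138109628422436 0.011062261968569312 across -0.034871099189459714 0.03669250889848243
0.175 149 along -0.013417615924787697 0.009049123812148105 across -0.035642059835523585 0.03631535366326849
0.185 162 along -0.0136535635831384 0.007671694296465564 across -0.03653973066352678 0.03749662808829008
0.195 188 along -0.013717207966654186 0.011305244166765075 across -0.03765825078309619 0.039297866320622855
teal_tool_center 0.61 [ 0.4921 -0.068  -0.0019]
teal_tool_center 0.57 [ 0.495  -0.0648  0.0541]
```

View pics/g3.png

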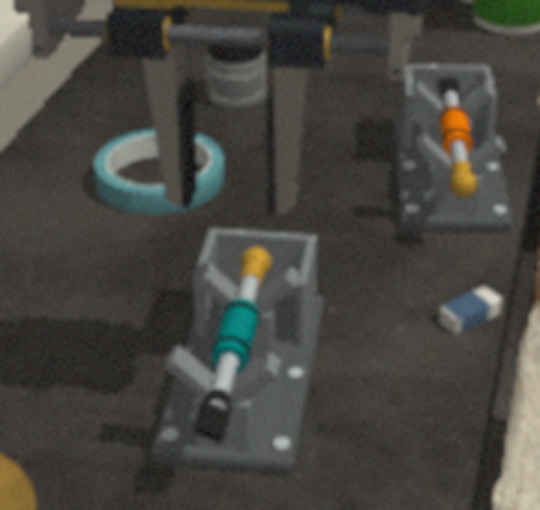

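The tool is still seated: sleeve at px (237,330), black end at (213,415). The fingertips' lowest depth is z≈0.136 with the TCP reported at 0.111, so the real tips are about 25 mm higher than reported. The first contact at 12 mm width gives the same figure. I'll correct for this and grip again, lower.

```bash
echo "DZ=.025" >> h.py
python3 - <<'E'
from h import *
np.set_printoptions(precision=4,suppress=True)
r=telemetry.read_state
env.command_gripper(.07)
env.servo_line([*C,.045],vel=.25)
env.servo_line([*C,.032-DZ],vel=.08)
print(r()["wrist_force"],r()["position"])
env.command_gripper(.0,force=35)
s=r(); print(s["time_s"],s["width"],s["grip_force"],s["wrist_force"],s["ft_torque"],s["position"])
if s["width"]>.015:
    env.servo_line([*C,.09],vel=.12)
    s=r(); print(s["time_s"],s["width"],s["grip_force"],s["wrist_force"],s["ft_torque"],s["position"])
s=snapshot("scene")
for l in("teal_tool_center","teal_tool_brass_tip"):
    for d in finder.mark_of("scene",l)[:2]: print(l,round(d["p"],2),w(s,d["point"]))
cv2.imwrite("pics/g4.png",cv2.resize(s["color"][150:320,220:400,::-1],None,fx=3,fy=3,interpolation=cv2.INTER_CUBIC))
E
```

```text
[-0.3442  0.6221 -0.5613] [ 0.4943 -0.0685  0.0073]
12.0917 0.01902393990089698 34.99850392341614 [2.7704 0.8514 0.648 ] [ 0.0859 -0.3269  0.0723] [ 0.4945 -0.0685  0.0071]
12.9333 0.01911328154761206 34.99627947807312 [ 0.19   -0.7508 -0.9003] [-0.0501  0.0279  0.0102] [ 0.4934 -0.0684  0.0894]
teal_tool_center 0.83 [ 0.4993 -0.0683  0.1347]
teal_tool_brass_tip 0.85 [ 0.5232 -0.1458  0.1329]
```

View pics/g4.png

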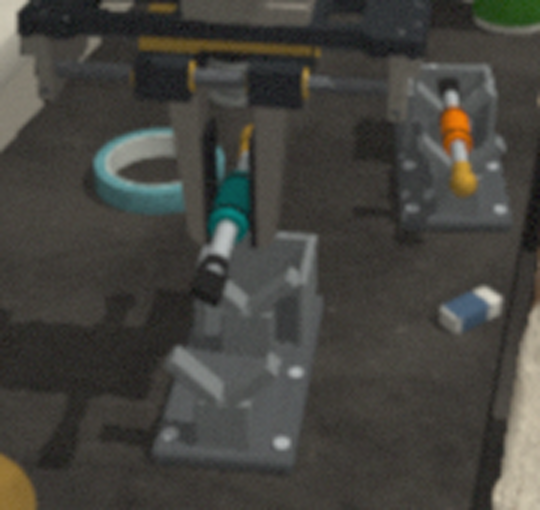

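The sleeve is held (width 19 mm, 35 N) and the tool is level and clear of the holder, black end at px (210,278). Now a half turn with joint 6 and another look.

Run:
```python
from h import *
np.set_printoptions(precision=4,suppress=True)
r=telemetry.read_state
q=np.array(r()["joint_positions"]); q[5]+=np.pi
env.goto_joints(q)
env.movep([*C,.09],ori(AZ-np.pi))
s=r(); print(s["time_s"],s["width"],s["joint_positions"],s["position"],s["wrist_force"])
for c in("scene","top"):
    s=snapshot(c)
    for l in("teal_tool_center","teal_tool_brass_tip","teal_holder"):
        for d in finder.mark_of(c,l)[:1]: print(c,l,round(d["p"],2),w(s,d["point"]))
    if c=="scene": cv2.imwrite("pics/g5.png",cv2.resize(s["color"][150:320,220:400,::-1],None,fx=3,fy=3,interpolation=cv2.INTER_CUBIC))
```

```text
15.9833 0.01895399278272002 [-0.1408  0.2839  1.989   0.      0.8685  2.6287] [ 0.4941 -0.0685  0.0901] [-1.2015 -0.0815 -0.2672]
scene teal_tool_center 0.92 [ 0.4954 -0.0664  0.1353]
scene teal_tool_brass_tip 0.72 [0.4638 0.0045 0.1341]
scene teal_holder 0.74 [ 0.4897 -0.066  -0.0045]
top teal_holder 0.56 [ 0.4954 -0.0711  0.0029]
```

View pics/g5.png

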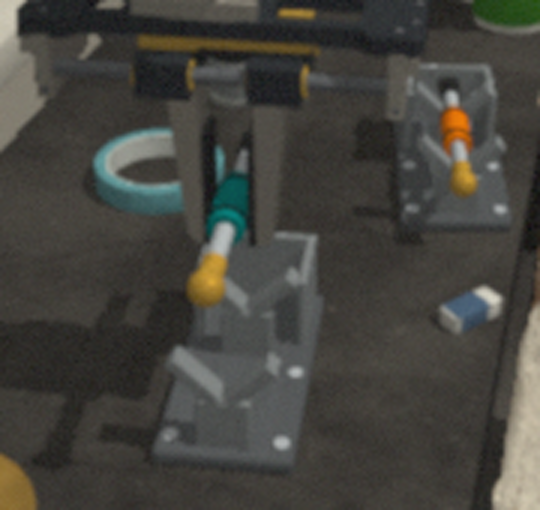

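The brass end now points forward (px 207,282), and the sleeve is centred within about 3 mm over the holder. Lowering.

Run:
```python
from h import *
np.set_printoptions(precision=4,suppress=True)
r=telemetry.read_state
env.servo_line([*C,.03],vel=.12)
for z in(.018,.012,.0075):
    env.servo_line([*C,z],vel=.06); s=r(); print(z,s["wrist_force"],s["ft_torque"],s["position"])
    if abs(s["wrist_force"]).max()>25: break
else:
    env.command_gripper(.05)
    env.servo_line([*C,.15],vel=.15)
s=r(); print(s["time_s"],s["wrist_force"])
for c in("scene","top"):
    s=snapshot(c)
    for l in("teal_tool_center","teal_tool_brass_tip","teal_holder","orange_tool_center"):
        for d in finder.mark_of(c,l)[:1]: print(c,l,round(d["p"],2),w(s,d["point"]))
    if c=="scene": cv2.imwrite("pics/g6.png",cv2.resize(s["color"][150:320,220:400,::-1],None,fx=3,fy=3,interpolation=cv2.INTER_CUBIC))
```

```text
0.018 [-1.5282  0.4472 -0.7867] [0.0968 0.1416 0.0271] [ 0.4938 -0.0685  0.0178]
0.012 [-0.097   0.2058 -1.612 ] [0.1188 0.1049 0.008 ] [ 0.4937 -0.0685  0.0117]
0.0075 [ 0.4628 -0.3277 -1.323 ] [ 0.1108 -0.0296  0.0336] [ 0.4942 -0.0685  0.0074]
19.6 [-0.2875 -0.5595 -0.0531]
scene teal_tool_center 0.81 [ 0.4978 -0.0634  0.0509]
scene teal_tool_brass_tip 0.86 [0.4639 0.0056 0.0496]
scene teal_holder 0.79 [ 0.4907 -0.0666 -0.0005]
scene orange_tool_center 0.7 [ 0.4814 -0.3412  0.0507]
top teal_tool_center 0.49 [ 0.4954 -0.0636  0.0536]
top teal_holder 0.6 [ 0.4967 -0.0702  0.0008]
top orange_tool_center 0.93 [ 0.4847 -0.3412  0.0471]
```

View pics/g6.png

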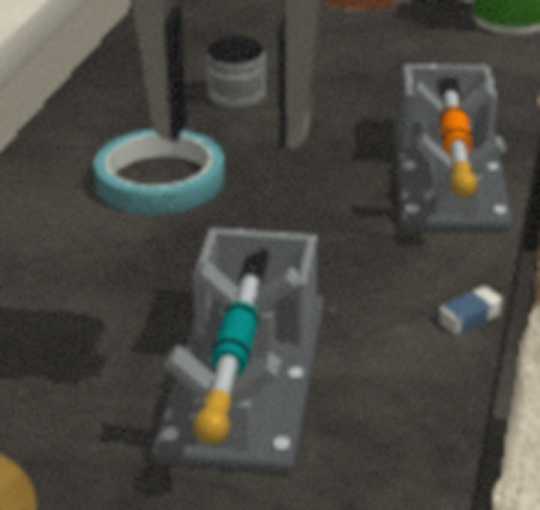

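The tool is seated with brass out (px 212,420) and the sleeve between the rests. Its axis is at about 0.05 m, the brass tip about 79 mm in front, the orange tool hasn't moved and the gripper is clear. Handing in.

```bash
python3 -c "
from h import *
print(close_job())"
```

```text
the job is handed in; nothing more can be done
None
```

The teal burnisher is turned end for end and back in its holder, brass end out at the front; the orange one shows no movement and the job is handed in, though the hand-in call returned no verdict.

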